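Clear the reject off the tilting angle plate and hold the plate at its index

ROBOT

A 6-joint arm with a two-finger parallel gripper is mounted at the origin on the work surface. World frame = base frame: x ahead of the robot, y to its left, z up, the work surface at z = 0. Lengths are in mm, angles in rad, forces in N, time in s.
With the tool pointing down it reaches from about 350 to 975 mm from the base axis. Payload 4.9 kg.
Tool frame: the origin (TCP) lies between the finger pads; the fingertips stand arm.tip_extent ahead of it and the grasp point (between the pads) lies 3 mm ahead of it (arm.tip_extent is the distance from the TCP to the fingertips, in mm); z points along the fingers, y is the direction in which the jaws open and shut (so a half turn about z gives the same grasp; the last joint's range is limited). The gripper opens to 85 mm and grips with 20 to 120 N. Pads are 22 mm wide; open, the fingers measure 114 mm over their backs; the gripper's body (76 mm by 85 mm) begins 54 mm behind the grasp point. The pads swing forward as they close: fully open they stand 13 mm farther back than shut.
Start: joints at [-1.227, 0.053, 1.613, -0, 1.476, -0.119], TCP at [279.027, -559.237, 253.304] pointing down, gripper open.
Joint ranges: [-3.01, 3.01], [-1.01, 2.22], [0.06, 2.58], [-1.02, 4.17], [0.09, 2.62], [-3.14, 3.14]. Speed limits (rad/s): [2.57, 2.57, 3.14, 3.14, 3.14, 3.14].

INTERFACE

Orientations are given as a unit quaternion [w, x, y, z].
In Python, from plant import monitor, get_image, camera_model, order, arm gives the robot as it stands.
- The arm moves only by the tool step_arm, never from a script. Its argument "steps" is a list of rows, each an object with "offset": the shift along the tool's x, y, z in cm, a list of three; "twist": the turn, a rotation vector about the tool's x, y, z in degrees, a list of three; "gripper": the closure, from 0 (fully open) to 1 (shut). In form: [{"offset": [x, y, z], "twist": [rx, ry, rz], "gripper": gripper}, ...]. A call has 1 to 12 rows; each row shifts and turns the pose as measured when the row begins, along the tool's axes as they then stand; what a row does not reach is not made up. A row lasts 1/8 s, in which the tool goes at most 62.5 mm and 10.7 degrees, less where a joint would pass 70% of its speed; a pose out of reach is approached as far as the arm can. A call with a gripper value outside its range is refused whole. The fingers move at their own pace and stop on an object; the grip force is fixed at half the most. Time passes only in rows, so rows that do not move let the fingers close. It gives the time, the measured TCP pose, the force and the opening at its end, in the units of the state.
- monitor.read_state(): the state, without advancing time (a new reading comes with each control period).
- get_image(name): name is "scene" or "top"; returns (picture, depth): 420x560x3 uint8, red, green, blue; 420x560 float32, mm along the optical axis (not along the pixel's ray), 0 where there is no reading.
- camera_model(name): a dict with "K" (3x3 intrinsics, pixels), "dist" ([k1, k2, p1, p2, k3] as OpenCV has them; the pictures are not rectified), "extrinsics" (4x4, takes a point from camera to world coordinates). Camera axes: x right, y up, looking along -z (the intrinsics and any distortion apply to the point x, -y, -z); pixel columns grow to the right and rows downward; lengths in mm; the calibration is good to about 2 mm. A picture is of the moment at which its call begins. camera_model takes no time and is no camera call.
- order.close_job(): hands the job in, once; it reports no verdict.
The state is a dict: "t": time; "qpos": joint angles; "joint_vel": joint speeds; "joint_efforts": joint torques, N m; "tcp_pos": TCP position; "tool_rot": TCP orientation; "force": force on the tool from outside, world axes, zero at the start; "torque": the same for the moment, N m; "opening": finger opening in mm.
Only numpy, scipy, OpenCV 4.12 (cv2) and the standard library are available. Lean on these libraries where they do the work, as an engineer would, in place of code of your own. Each camera call takes 0.05 s, during which the arm holds its last target. There are 200 camera calls.

TASK

The machined channel bracket lying on the hinged plate of the tilting angle plate has failed inspection: with the plate still flat, take it off and put it in the deep empty reject box (not the shallow tray of good brackets). Then take the plate by its bow handle, swing it up until its pointer is level with the point of the index clip on the quadrant, and finish still holding it steady there, so that a colleague can tighten the hinge lock; let go and it drops. Leave the index clip, the tray, the good brackets and the V-block as they are.

Things in the scene. Friction and masses are not known exactly. Their poses are not given: they have to be found in the camera images.
- tilt_unit: tilting angle plate, bolted to the granite: grey iron base 215 x 185 x 18 mm, bare aluminium plate hinged on it, aluminium quadrant (arc, radius 85-115 mm about the hinge, with the clip up to 140 mm high) at its +x side. Origin under the base on the granite; hinge axis along its x at y +90, z 46 mm. Plate 160 (x) x 170 (y) x 12 mm; flat, it spans y -80 to +90 mm, top at z 52 mm
- tilt_plate: the hinged aluminium plate with handle and pointer (0.66 kg plus or minus a fifth, centre of mass about 100 mm from the hinge). Origin at the middle of the hinge axis, x along the hinge, y from free edge to hinge, z out of the top face (vertical when flat); the free edge (-y) swings up to 54 degrees. The hinge lock is slack: the plate drops by its weight
- handle_mid (a point): steel bow handle on the plate's free edge, in the plate's plane: round bar 12 mm thick, 100 mm long, parallel to the hinge, 215 mm from its axis, 45 mm out from the plate's edge (the ends run back to it). This point is the bar's middle, 46 mm above the granite with the plate flat; x axis along the bar; its frame tilts with the plate
- pointer_tip (a point): tip of the dark steel pointer fixed to the plate at its +x side, in front of the quadrant, 110 mm from the hinge axis and 97 mm to +x of the handle's middle
- index_clip (a joint): angle (rad) at which the index clip is set on the quadrant: the plate's tilt at which the pointer is on the index (0 = plate flat). The clip is clamped and does not stop the plate
- index_mark (a point): point of the index clip, a dark steel clip (16 x 15 mm, 12 mm wide along the arc, brass thumb screw outside) clamped over the quadrant's rim, its point facing the hinge; 110 mm from the hinge axis, in the pointer's plane, so that the pointer tip comes to this very spot
- bracket: the failed part, lying on the hinged plate: aluminium channel bracket 70 (x) x 40 (y) x 40 (z) mm, 0.21 kg, a 20 mm slot open at the top along its x between two 10 mm walls; origin at the centre of its underside
- reject_box: deep open grey plastic box, empty, loose: 165 (x) x 125 (y) x 80 mm high outside (rim 5 mm wider all round), walls and floor 4 mm; origin at the centre of its underside
- good_tray: shallow open grey tray, loose: 165 (x) x 125 (y) x 18 mm, with two good brackets in it (40 mm tall); origin at the centre of its underside
- good_a: good bracket in the tray, same as the failed one; leave alone
- good_b: good bracket in the tray, same as the failed one; leave alone
- v_block: steel V-block 60 x 50 x 44 mm standing on the granite; leave alone
Things that resemble listed ones, but are neither listed nor needed, are in the scene too. Leave any orange look-alike of the bracket alone.

How it is judged (in metres and radians):
On the way:
1. the failed bracket lies in the reject box, let go and at rest (x of bracket in the frame of reject_box between -0.0785 and 0.0785 m and y of bracket in the frame of reject_box between -0.0585 and 0.0585 m and z of bracket in the frame of reject_box between 0 and 0.06 m and contact force between the fingers and bracket below 0.05 N and linear speed of bracket below 0.03 m/s), for 0.2 s.
At the end, for the whole second after the job is handed in: The failed bracket lies untouched in the upright reject box; the pointer tip is still and within 6 mm (half the clip's width, 3 degrees) of the index point; the fingers, within 60 mm of the middle of the handle's bar, bear on the plate and carry it; the reject box does not touch it (x of bracket in the frame of reject_box between -0.0785 and 0.0785 m and y of bracket in the frame of reject_box between -0.0585 and 0.0585 m and z of bracket in the frame of reject_box between 0 and 0.06 m and angle between reject_box's own z axis and vertical below 0.15 rad and contact force between the fingers and bracket below 0.05 N and distance between pointer_tip and index_mark below 0.006 m and angular speed of tilt_plate below 0.05 rad/s and contact force between the fingers and tilt_plate above 0.8 N and distance between the grasp point and handle_mid below 0.06 m and contact force between tilt_plate and reject_box below 0.05 N); the arm keeps its last pose, push and grip.
It fails at once if the plate is swung up (handle bar more than 25 mm above its flat position) before the failed bracket is in the reject box (height (world z) of handle_mid above 0.071 m and not (x of bracket in the frame of reject_box between -0.0785 and 0.0785 m and y of bracket in the frame of reject_box between -0.0585 and 0.0585 m and z of bracket in the frame of reject_box between 0 and 0.06 m)).
It fails at once if the index clip is shifted (distance of index_mark from where it was at the start of the episode above 0.006 m).
It fails at once if a good bracket, the tray or the V-block is shifted by more than 15 mm (distance of any of good_a, good_b, good_tray, v_block from where it was at the start of the episode above 0.015 m).
It also fails if it takes over 58 s, if anything falls off the work surface, if the arm or the gripper's body presses on something with over 40 N, if the wrist force passes 120 N, or if a joint passes its speed limit or range.

## Working session

There is one attempt and no reset: what is moved stays moved. The work goes in short steps, Python scripts to look and compute and a tool call to move; the robot and the scene stay as the last step left them, time stands still between calls to the robot, and variables do not carry over. Pictures are saved under pics/ and viewed, about 8 in all and at most 12, crops included, and the job is handed in when it is done.

Besides the shell and the picture viewer there is one more tool, called as name(argument=value, ...), one argument or row to a line, values as JSON. step_arm: Moves the arm, as the interface text tells. Its arguments: {"type":"object","properties":{"steps":{"type":"array","items":{"type":"object","properties":{"offset":{"type":"array","items":{"type":"number"}},"twist":{"type":"array","items":{"type":"number"}},"gripper":{"type":"number"}}}}},"required":["steps"]}

```bash
mkdir -p pics; ls; cat > h.py <<'E'
import numpy as np, cv2
from plant import monitor, get_image, camera_model, order, arm
def snap(n):
    im,d=get_image(n); np.savez(f'{n}.npz',im=im,d=d); return im,d
def load(n):
    z=np.load(f'{n}.npz'); return z['im'],z['d']
def world(n,d,us,vs):
    m=camera_model(n); K=np.array(m['K'],float); D=np.array(m['dist'],float); E=np.array(m['extrinsics'])
    us=np.atleast_1d(us);vs=np.atleast_1d(vs)
    p=cv2.undistortPoints(np.stack([us,vs],-1).reshape(-1,1,2).astype(float),K,D).reshape(-1,2)
    z=d[vs.astype(int),us.astype(int)].astype(float)
    c=np.stack([p[:,0]*z,-p[:,1]*z,-z,np.ones_like(z)],-1)
    return (c@E.T)[:,:3]
def proj(n,P):
    m=camera_model(n); K=np.array(m['K'],float); D=np.array(m['dist'],float); E=np.linalg.inv(np.array(m['extrinsics']))
    P=np.atleast_2d(P); c=P@E[:3,:3].T+E[:3,3]; c=c*[1,-1,-1]
    return cv2.projectPoints(c,np.zeros(3),np.zeros(3),K,D)[0].reshape(-1,2)
E
python3 - <<'E'
from h import *
for n in('scene','top'):
    im,d=snap(n); cv2.imwrite(f'pics/{n}0.png',im[...,::-1])
    m=camera_model(n); print(n,np.round(m['extrinsics'],2).tolist(),np.round(m['K'],0).tolist())
print(monitor.read_state(), arm.tip_extent,[a for a in dir(arm) if a[0]!='_'])
E
```

```text
pics
scene [[0.75, -0.52, 0.4, 1146.9], [0.66, 0.58, -0.48, -712.76], [0.01, 0.62, 0.78, 1228.99], [0.0, 0.0, 0.0, 1.0]] [[516.0, 0.0, 274.0], [0.0, 516.0, 205.0], [0.0, 0.0, 1.0]]
top [[0.02, 0.99, -0.17, 396.74], [-1.0, 0.02, -0.01, -21.04], [-0.01, 0.17, 0.99, 1025.25], [0.0, 0.0, 0.0, 1.0]] [[421.0, 0.0, 281.0], [0.0, 421.0, 207.0], [0.0, 0.0, 1.0]]
{'t': 0.1, 'qpos': array([-1.22700811e+00,  5.33210584e-02,  1.61416354e+00,  4.11955596e-06,
        1.47601367e+00, -1.19013978e-01]), 'joint_vel': array([-0.0017193 ,  0.00066625, -0.00331265, -0.00014193,  0.00010498,
        0.00076697]), 'joint_efforts': array([ 1.32837981e-04, -3.94904602e+01, -3.71362102e+01, -1.13729486e-04,
        3.92274684e-03,  3.73242881e-05]), 'tcp_pos': array([ 278.8498559 , -558.75508605,  252.16309735]), 'tool_rot': array([-9.47029796e-04,  9.73345624e-01,  2.29341207e-01, -1.04820982e-04]), 'force': array([ 6.75557157e-04,  7.39322606e-01, -5.15853046e-01]), 'torque': array([-0.00337797,  0.01009633,  0.00598057]), 'opening': 85.0200137759735} 22.0 ['Unreachable', 'tip_extent']
```

```bash
python3 - <<'E'
import cv2,numpy as np
a=cv2.imread('pics/scene0.png');b=cv2.imread('pics/top0.png')
cv2.imwrite('pics/s1.png',cv2.resize(a,(784,588)));cv2.imwrite('pics/t1.png',cv2.resize(b,(784,588)))
E
```

```text
(no output)
```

View pics/scene0.png

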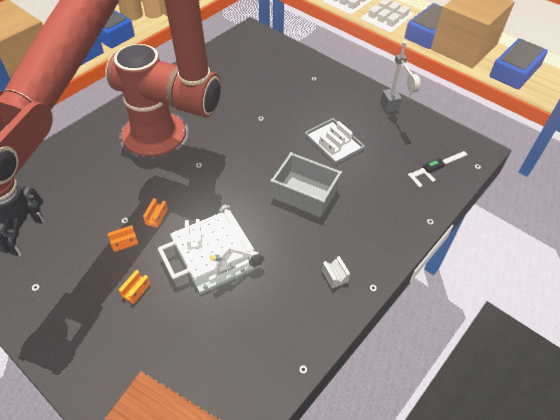

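View pics/top0.png

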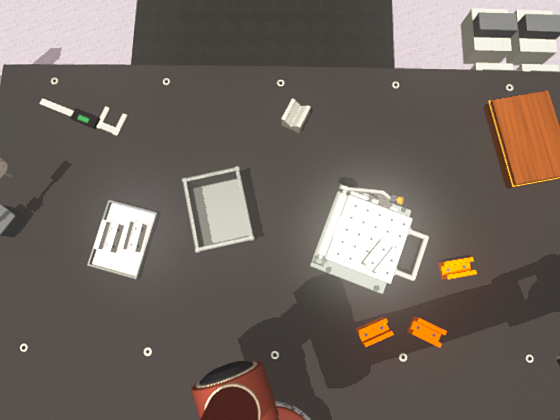

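Top view: tilt unit around (365,235) with its bow handle at (412,255), failed bracket on it at about (378,252), reject box (218,208), tray of good brackets (123,238), V-block (296,113). Things that could be taken for the bracket: orange look-alikes at (458,268), (375,332), (428,332); good brackets in the tray (115-140,235). My choice is the bare one on the plate, which I'll check in one close crop.

```bash
python3 - <<'E'
from h import *
a,_=load('top');b,_=load('scene')
A=cv2.resize(a[175:305,300:440],None,fx=4,fy=4,interpolation=cv2.INTER_CUBIC)
cv2.imwrite('pics/c1.png',A[...,::-1])
B=cv2.resize(b[195:300,150:275],None,fx=5,fy=5,interpolation=cv2.INTER_CUBIC)
cv2.imwrite('pics/c2.png',B[...,::-1])
im,d=load('top')
v,u=np.mgrid[0:420,0:560]; W=world('top',d,u.ravel(),v.ravel()); ok=d.ravel()>0
def box(u0,u1,v0,v1,z0,z1,name):
    uu,vv=u.ravel(),v.ravel()
    m=ok&(uu>=u0)&(uu<u1)&(vv>=v0)&(vv<v1)&(W[:,2]>z0)&(W[:,2]<z1)
    P=W[m]; r=cv2.minAreaRect(P[:,:2].astype(np.float32)); print(name,m.sum(),r,np.round(np.median(P[:,2]),1),cv2.boxPoints(r).round().tolist())
box(330,415,200,290,84,102,'bracket top')
box(175,262,160,255,70,90,'box rim')
box(408,432,225,285,35,60,'handle')
box(310,420,180,295,46,60,'plate')
box(390,410,190,212,60,200,'clip?')
box(330,415,175,215,60,200,'quad')
box(85,165,195,285,8,60,'tray')
E
```

```text
bracket top 324 ((491.60076904296875, -246.21722412109375), (60.023563385009766, 160.21681213378906), 71.12060546875) 91.6 [[406.0, -249.0], [558.0, -301.0], [577.0, -244.0], [426.0, -192.0]]
box rim 958 ((551.063720703125, 132.48951721191406), (174.6582794189453, 135.06854248046875), 13.615509986877441) 79.1 [[450.0, 178.0], [482.0, 46.0], [652.0, 87.0], [620.0, 219.0]]
handle 370 ((461.6363525390625, -330.3815002441406), (47.97956848144531, 126.72386932373047), 89.23194885253906) 51.2 [[398.0, -354.0], [525.0, -355.0], [525.0, -307.0], [399.0, -306.0]]
plate 5225 ((498.6198425292969, -230.12254333496094), (237.97735595703125, 209.69244384765625), 71.48328399658203) 52.0 [[361.0, -310.0], [560.0, -376.0], [636.0, -151.0], [437.0, -84.0]]
clip? 110 ((571.9140625, -264.32684326171875), (29.47502899169922, 14.97330093383789), 67.62015533447266) 121.0 [[559.0, -275.0], [573.0, -281.0], [584.0, -254.0], [571.0, -248.0]]
quad 429 ((597.3038940429688, -216.476806640625), (137.29937744140625, 26.565122604370117), 67.62645721435547) 104.5 [[559.0, -275.0], [583.0, -285.0], [636.0, -158.0], [611.0, -148.0]]
tray 1793 ((484.1942138671875, 371.156982421875), (127.37568664550781, 163.74642944335938), 76.41168212890625) 20.9 [[390.0, 328.0], [549.0, 290.0], [579.0, 414.0], [420.0, 452.0]]
```

View pics/c1.png

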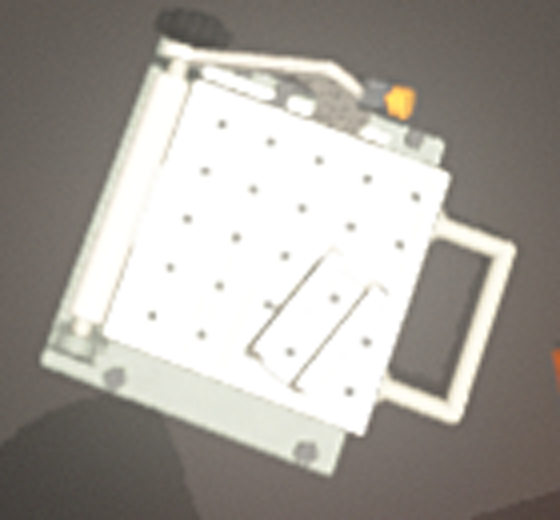

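View pics/c2.png

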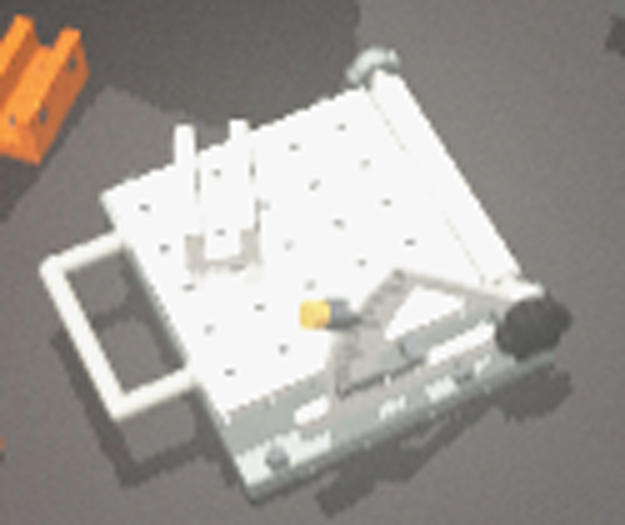

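The close crops confirm it: the bare aluminium channel sits on the plate (crop c1 at about (318,320)), slot along its length; the quadrant with the clip (brass screw at (400,100)) is on the +x side, and the handle is at right. Next I'll fit exact poses.

```bash
cat > fit.py <<'E'
from h import *
from scipy.optimize import minimize
im,d=load('top')
v,u=np.mgrid[0:420,0:560]; u=u.ravel();v=v.ravel();W=world('top',d,u,v); ok=d.ravel()>0
R=ok&(u>300)&(u<440)&(v>175)&(v<305)
# plate
P=W[R&(W[:,2]>49)&(W[:,2]<55)]
B=W[R&(W[:,2]>80)&(W[:,2]<100)&(u<405)&(v>225)]
print('bracket',len(B),B.min(0).round(),B.max(0).round(),cv2.minAreaRect(B[:,:2].astype(np.float32)))
T=B[B[:,2]>88]; print('tops',len(T),cv2.minAreaRect(T[:,:2].astype(np.float32)),np.median(T[:,2]))
# handle bar: ends from picture crop, and depth
q=world('top',d,np.array([427,414,420]),np.array([237,278,258])); print('bar px',q.round(1))
H=W[R&(W[:,2]>40)&(W[:,2]<58)&(u>405)]
# yaw fit: plate frame rect containing most points: minimise outside pts with origin (hx,hy), yaw
def loc(X,p):
    c,s=np.cos(p[2]),np.sin(p[2]); e=X[:,:2]-p[:2]; return np.stack([e[:,0]*c+e[:,1]*s,-e[:,0]*s+e[:,1]*c],-1)
A=W[R&(W[:,2]>42)&(W[:,2]<58)]
def inside(L):
    x,y=L[:,0],L[:,1]
    a=np.maximum(np.abs(x)-80,np.maximum(-170-y,y-12)) 
    bar=np.maximum(np.abs(x)-50,np.abs(y+215)-6)
    leg=np.maximum(np.abs(np.abs(x)-46)-6,np.maximum(-215-y,y+170))
    return np.minimum(a,np.minimum(bar,leg))
f=lambda p:np.minimum(np.maximum(inside(loc(A,p)),0),8).sum()-1.0*0
best=min((minimize(f,[x0,y0,np.radians(a)],method='Nelder-Mead',options=dict(maxiter=2000)) for a in(-24,-20,-16) for x0,y0 in((530,-150),(540,-140))),key=lambda r:r.fun)
p=best.x; print('hinge mid',p[:2].round(1),'yaw',np.degrees(p[2]).round(2),best.fun,len(A))
L=loc(H,p); print('H loc',L.min(0).round(),L.max(0).round())
b=L[np.abs(L[:,0])<30]; print('bar y',np.median(b[:,1][b[:,1]<-190]),'legs x',np.percentile(L[L[:,1]>-200][:,0],[2,98]))
M=R&(W[:,2]>70)&(v<225); Q=np.c_[loc(W[M],p),W[M][:,2]-46]
r=np.hypot(Q[:,1],Q[:,2]); a=np.degrees(np.arctan2(Q[:,2],-Q[:,1]))
C=im.reshape(-1,3)[M].astype(int)
dark=C.mean(1)<110; br=(C[:,0]-C[:,2])>60
for n,m in(('dark',dark),('brass',br),('all',r>0)):
    print(n,m.sum(),'x',np.percentile(Q[m,0],[5,50,95]).round(),'r',np.percentile(r[m],[5,50,95]).round(),'ang',np.percentile(a[m],[5,50,95]).round(1))
np.save('unit.npy',p)
E
python3 fit.py
```

```text
bracket 327 [ 414. -269.   80.] [ 490. -195.   97.] ((450.5341491699219, -232.37489318847656), (40.54586410522461, 70.46034240722656), 50.537445068359375)
tops 295 ((450.38665771484375, -232.39215087890625), (40.357994079589844, 70.20072937011719), 50.57667922973633) 91.80319468844243
bar px [[ 497.7 -352.9   50.8]
 [ 403.  -319.1   52.3]
 [ 448.7 -334.1   53.1]]
hinge mid [ 525.3 -132.5] yaw -20.73 1866.3342314558067 5348
H loc [ -54. -222.] [  80. -154.]
bar y -213.4763703872635 legs x [-45.67187984  78.17867589]Traceback (most recent call last):
  File "fit.py", line 34, in <module>
    print(n,m.sum(),'x',np.percentile(Q[m,0],[5,50,95]).round(),'r',np.percentile(r[m],[5,50,95]).round(),'ang',np.percentile(a[m],[5,50,95]).round(1))
                        ~~~~~~~~~~~~~^^^^^^^^^^^^^^^^^^
    return _quantile_unchecked(
        a, q, axis, out, overwrite_input, method, keepdims, weights)
    return _ureduce(a,
                    func=_quantile_ureduce_func,
    ...<5 lines>...
                    overwrite_input=overwrite_input,
                    method=method)
    r = func(a, **kwargs)
    result = _quantile(arr,
                       quantiles=q,
    ...<2 lines>...
                       out=out,
                       weights=wgt)
    slices_having_nans = np.isnan(arr[-1, ...])
                                  ~~~^^^^^^^^^
IndexError: index -1 is out of bounds for axis 0 with size 0
```

```bash
cat >> h.py <<'E'
from scipy.spatial.transform import Rotation as Ro
def pose():
    s=monitor.read_state(); q=np.array(s['tool_rot']); return np.array(s['tcp_pos']),Ro.from_quat(q[[1,2,3,0]])
def down(ydeg): # tool y at world angle ydeg, z down
    a=np.radians(ydeg); y=np.array([np.cos(a),np.sin(a),0]); z=np.array([0,0,-1.]); return Ro.from_matrix(np.stack([np.cross(y,z),y,z],1))
def rows(tp,tR,n,start=None):
    p0,R0=start or pose(); rv=(R0.inv()*tR).as_rotvec(); out=[]
    for i in range(n):
        R=R0*Ro.from_rotvec(rv*i/n); out.append((R.inv().apply((np.array(tp)-p0)/n)/10).round(2).tolist())
    print('twist/row',np.degrees(rv/n).round(2),'total mm',np.linalg.norm(tp-p0).round())
    for o in out: print(o)
E
sed -i "s/dark=C.mean(1)<110; br=(C\[:,0\]-C\[:,2\])>60/dark=C.mean(1)<150; br=(C[:,0]-C[:,2])>40; print(np.percentile(C.mean(1),[0,10,30,50]))/; s/^    print(n,m.sum/    if m.sum(): print(n,m.sum/" fit.py
sed -i "s/^M=R.*/M=R\&(W[:,2]>60)\&(v<225); Q=np.c_[loc(W[M],p),W[M][:,2]-46]/" fit.py
python3 fit.py | tail -5; python3 -c "
from h import *
t=[450,-232,190]
rows(np.array(t),down(50.6),12)"
```

```text
bar y -213.4763703872635 legs x [-45.67187984  78.17867589]
[ 74.33333333  87.93333333 157.8        173.66666667]
dark 101 x [ 83. 101. 111.] r [ 15.  22. 130.] ang [ 33.2  73.9 126.4]
brass 47 x [83. 89. 96.] r [130. 139. 143.] ang [32.2 35.8 37. ]
all 429 x [ 85.  88. 108.] r [ 17.  98. 140.] ang [ 16.9  46.  109.6]
twist/row [-0.   -0.01 -9.51] total mm 374.0
[2.49, -1.8, 0.52]
[2.75, -1.36, 0.52]
[2.94, -0.89, 0.52]
[3.05, -0.39, 0.52]
[3.07, 0.12, 0.52]
[3.01, 0.62, 0.52]
[2.87, 1.11, 0.52]
[2.64, 1.57, 0.52]
[2.35, 1.99, 0.52]
[1.99, 2.35, 0.52]
[1.57, 2.64, 0.52]
[1.11, 2.86, 0.52]
```

step_arm(
  steps=[
    {"offset":[2.49,-1.8,0.5],"twist":[0,0,-9.5],"gripper":0},
    {"offset":[2.75,-1.36,0.5],"twist":[0,0,-9.5],"gripper":0},
    {"offset":[2.94,-0.89,0.5],"twist":[0,0,-9.5],"gripper":0},
    {"offset":[3.05,-0.39,0.5],"twist":[0,0,-9.5],"gripper":0},
    {"offset":[3.07,0.12,0.5],"twist":[0,0,-9.5],"gripper":0},
    {"offset":[3.01,0.62,0.5],"twist":[0,0,-9.5],"gripper":0},
    {"offset":[2.87,1.11,0.5],"twist":[0,0,-9.5],"gripper":0},
    {"offset":[2.64,1.57,0.5],"twist":[0,0,-9.5],"gripper":0},
    {"offset":[2.35,1.99,0.5],"twist":[0,0,-9.5],"gripper":0},
    {"offset":[1.99,2.35,0.5],"twist":[0,0,-9.5],"gripper":0},
    {"offset":[1.57,2.64,0.5],"twist":[0,0,-9.5],"gripper":0},
    {"offset":[1.11,2.86,0.5],"twist":[0,0,-9.5],"gripper":0},
  ],
)

```text
t: 1.6
tcp_pos: [442.0, -215.4, 185.0]
tool_rot: [-0.005, 0.308, 0.951, 0.004]
force: [0.1, -0.1, 0.4]
opening: 85.2
```

```bash
python3 -c "
from h import *
rows(np.array([450.4,-232.4,115]),down(50.6),3); print(monitor.read_state()['qpos'])"
```

```text
twist/row [ 0.08 -0.21  1.16] total mm 73.0
[-0.59, -0.3, 2.32]
[-0.58, -0.29, 2.33]
[-0.58, -0.27, 2.33]
[-0.60741974 -0.2153575   1.98120449  0.00468253  1.38668221 -1.55216512]
```

step_arm(
  steps=[
    {"offset":[-0.59,-0.3,2.3],"twist":[0,-0.2,1.2],"gripper":0},
    {"offset":[-0.58,-0.29,2.3],"twist":[0,-0.2,1.2],"gripper":0},
    {"offset":[-0.58,-0.27,2.3],"twist":[0,-0.2,1.2],"gripper":0},
    {"offset":[0,0,0.1],"twist":[0,0,0],"gripper":0},
  ],
)

```text
t: 2.1
tcp_pos: [450.6, -229.3, 111.4]
tool_rot: [-0.001, 0.336, 0.942, 0.003]
force: [0.4, 0.4, -0.3]
opening: 85.5
```

```bash
python3 -c "
from h import *
rows(np.array([450.4,-232.4,82]),down(50.6),3)"
```

```text
twist/row [ 0.08 -0.06  0.04] total mm 30.0
[-0.06, -0.09, 0.98]
[-0.06, -0.09, 0.98]
[-0.06, -0.09, 0.98]
```

step_arm(
  steps=[
    {"offset":[-0.1,-0.15,1.0],"twist":[0,0,0],"gripper":0},
    {"offset":[-0.05,-0.1,1.0],"twist":[0,0,0],"gripper":0},
    {"offset":[0,0,0.8],"twist":[0,0,0],"gripper":0},
    {"offset":[0,0,0],"twist":[0,0,0],"gripper":0.6},
    {"offset":[0,0,0],"twist":[0,0,0],"gripper":0.8},
    {"offset":[0,0,0],"twist":[0,0,0],"gripper":0.8},
    {"offset":[0,0,0],"twist":[0,0,0],"gripper":0.8},
  ],
)

```text
t: 2.98
tcp_pos: [451.4, -232.9, 84.4]
tool_rot: [0.001, 0.336, 0.942, 0.002]
force: [-0.1, -0.1, -2.8]
opening: 38.7
```

step_arm(
  steps=[
    {"offset":[0,0,0],"twist":[0,0,0],"gripper":0.9},
    {"offset":[0,0,-2],"twist":[0,0,0],"gripper":0.9},
    {"offset":[0,0,-3],"twist":[0,0,0],"gripper":0.9},
    {"offset":[0,0,-3],"twist":[0,0,0],"gripper":0.9},
    {"offset":[0,0,-3],"twist":[0,0,0],"gripper":0.9},
    {"offset":[0,0,-2],"twist":[0,0,0],"gripper":0.9},
  ],
)

```text
t: 3.72
tcp_pos: [448.2, -231.4, 213.1]
tool_rot: [-0.004, 0.336, 0.942, 0.003]
force: [0.8, -0.6, -2.8]
opening: 38.8
```

```bash
python3 -c "
from h import *
print(monitor.read_state()['force'])
rows(np.array([551,132.5,190]),down(70),10)"
```

```text
[ 0.77613817 -0.59397528 -2.82850168]
twist/row [ 0.03 -0.05 -1.92] total mm 379.0
[1.5, 3.47, 0.26]
[1.39, 3.52, 0.25]
[1.27, 3.56, 0.25]
[1.15, 3.6, 0.25]
[1.03, 3.64, 0.25]
[0.9, 3.67, 0.24]
[0.78, 3.7, 0.24]
[0.66, 3.72, 0.24]
[0.53, 3.74, 0.24]
[0.4, 3.76, 0.23]
```

step_arm(
  steps=[
    {"offset":[1.5,3.47,0.1],"twist":[0,0,-2],"gripper":0.9},
    {"offset":[1.39,3.52,0.1],"twist":[0,0,-2],"gripper":0.9},
    {"offset":[1.27,3.56,0.1],"twist":[0,0,-2],"gripper":0.9},
    {"offset":[1.15,3.6,0.1],"twist":[0,0,-2],"gripper":0.9},
    {"offset":[1.03,3.64,0.1],"twist":[0,0,-2],"gripper":0.9},
    {"offset":[0.9,3.67,0.1],"twist":[0,0,-2],"gripper":0.9},
    {"offset":[0.78,3.7,0.1],"twist":[0,0,-2],"gripper":0.9},
    {"offset":[0.66,3.72,0.1],"twist":[0,0,-2],"gripper":0.9},
    {"offset":[0.53,3.74,0.1],"twist":[0,0,-2],"gripper":0.9},
    {"offset":[0.4,3.76,0.1],"twist":[0,0,-2],"gripper":0.9},
    {"offset":[0,0,0],"twist":[0,0,0],"gripper":0.9},
  ],
)

```text
t: 5.1
tcp_pos: [548.8, 143.8, 203.5]
tool_rot: [-0.003, 0.163, 0.987, 0.002]
force: [0.5, 0.2, -1.7]
opening: 39.0
```

```bash
python3 -c "
from h import *
s=monitor.read_state();print(s['force'],s['opening'])
rows(np.array([551,132.5,60]),down(70),5)
im,d=snap('scene');cv2.imwrite('pics/s5.png',im[100:300,130:390][...,::-1].repeat(3,0).repeat(3,1))"
```

```text
[ 0.46327376  0.24772855 -1.65079104] 39.037294109247775
twist/row [ 0.04 -0.08  0.26] total mm 144.0
[-0.13, -0.21, 2.87]
[-0.13, -0.21, 2.87]
[-0.13, -0.21, 2.87]
[-0.13, -0.2, 2.87]
[-0.12, -0.2, 2.87]
```

View pics/s5.png

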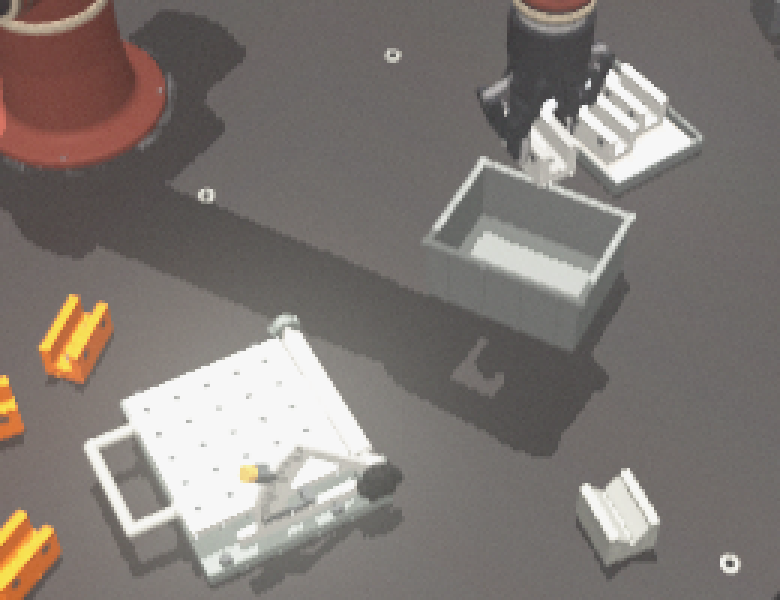

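The bracket is held in the fingers at about (548,150) in this crop, above the box (530,240), and the plate is still flat. Next: lower it and release.

step_arm(
  steps=[
    {"offset":[-0.2,-0.6,2.5],"twist":[0,0,0],"gripper":0.9},
    {"offset":[-0.2,-0.5,3],"twist":[0,0,0],"gripper":0.9},
    {"offset":[-0.1,0,3],"twist":[0,0,0],"gripper":0.9},
    {"offset":[0,0,3],"twist":[0,0,0],"gripper":0.9},
    {"offset":[0,0,2],"twist":[0,0,0],"gripper":0.9},
    {"offset":[0,0,0],"twist":[0,0,0],"gripper":0.9},
  ],
)

```text
t: 5.9
tcp_pos: [547.9, 124.0, 64.6]
tool_rot: [-0.003, 0.167, 0.986, 0.0]
force: [-0.7, 0.1, -2.7]
opening: 38.9
```

step_arm(
  steps=[
    {"offset":[0,0.7,1],"twist":[0,0,0],"gripper":0.9},
    {"offset":[0,0,0.5],"twist":[0,0,0],"gripper":0.9},
    {"offset":[0,0,0],"twist":[0,0,0],"gripper":0.9},
    {"offset":[0,0,0],"twist":[0,0,0],"gripper":0.35},
    {"offset":[0,0,0],"twist":[0,0,0],"gripper":0.35},
    {"offset":[0,0,0],"twist":[0,0,0],"gripper":0.35},
    {"offset":[0,0,-2],"twist":[0,0,0],"gripper":0.35},
    {"offset":[0,0,-4],"twist":[0,0,0],"gripper":0.35},
    {"offset":[0,0,-5],"twist":[0,0,0],"gripper":0.35},
    {"offset":[0,0,-5],"twist":[0,0,0],"gripper":0.35},
  ],
)

```text
t: 7.15
tcp_pos: [551.4, 130.0, 218.1]
tool_rot: [-0.002, 0.168, 0.986, 0.0]
force: [0.5, 0.6, 0.4]
opening: 55.7
```

```bash
python3 -c "
from h import *
p=np.load('unit.npy'); print(p)
y=np.array([-np.sin(p[2]),np.cos(p[2])]); h=p[:2]-215*y; print('handle',h,'ang',np.degrees(p[2])+90)
rows(np.array([*h,170]),down(np.degrees(p[2])+90),12)
print(monitor.read_state()['qpos'])"
```

```text
[ 5.25281557e+02 -1.32543397e+02 -3.61857214e-01]
handle [ 449.1690228  -333.62020396] ang 69.26710886008698
twist/row [ 0.   -0.02  0.12] total mm 477.0
[-0.48, -3.93, 0.4]
[-0.48, -3.93, 0.4]
[-0.49, -3.93, 0.4]
[-0.5, -3.92, 0.4]
[-0.51, -3.92, 0.4]
[-0.52, -3.92, 0.4]
[-0.52, -3.92, 0.4]
[-0.53, -3.92, 0.4]
[-0.54, -3.92, 0.4]
[-0.55, -3.92, 0.4]
[-0.56, -3.92, 0.4]
[-0.56, -3.92, 0.4]
[ 0.09926295 -0.05961926  1.78432971  0.00205735  1.42088988 -1.1347638 ]
```

step_arm(
  steps=[
    {"offset":[-0.5,-4,0.2],"twist":[0,0,0],"gripper":0.6},
    {"offset":[-0.5,-4,0.2],"twist":[0,0,0],"gripper":0.6},
    {"offset":[-0.5,-4,0.2],"twist":[0,0,0],"gripper":0.6},
    {"offset":[-0.5,-4,0.2],"twist":[0,0,0],"gripper":0.6},
    {"offset":[-0.5,-4,0.2],"twist":[0,0,0],"gripper":0.6},
    {"offset":[-0.5,-4,0.2],"twist":[0,0,0],"gripper":0.6},
    {"offset":[-0.5,-4,0.2],"twist":[0,0,0],"gripper":0.6},
    {"offset":[-0.5,-4,0.2],"twist":[0,0,0],"gripper":0.6},
    {"offset":[-0.5,-4,0.2],"twist":[0,0,0],"gripper":0.6},
    {"offset":[-0.5,-4,0.2],"twist":[0,0,0],"gripper":0.6},
    {"offset":[-0.5,-3,0.2],"twist":[0,0,0],"gripper":0.6},
    {"offset":[0,0,0],"twist":[0,0,0],"gripper":0.6},
  ],
)

```text
t: 8.65
tcp_pos: [465.8, -308.3, 226.1]
tool_rot: [0.019, 0.167, 0.986, -0.002]
force: [0.5, 1.2, 0.3]
opening: 34.3
```

```bash
python3 -c "
from h import *
rows(np.array([449.2,-333.6,90]),down(69.3),4)
s=monitor.read_state();print(s['opening'])
im,d=snap('scene')
v,u=np.mgrid[145:225,260:350];W=world('scene',d,u.ravel(),v.ravel())
pb=np.array([551,132.5]);a=np.radians(13.6);e=W[:,:2]-pb
lx=e@[np.cos(a),np.sin(a)];ly=e@[-np.sin(a),np.cos(a)]
m=(abs(lx)<76)&(abs(ly)<56)&(W[:,2]>12)&(W[:,2]<70);print(m.sum(),np.median(W[m],0),np.percentile(W[m][:,2],[5,50,95,99]),lx[m].min(),lx[m].max(),ly[m].min(),ly[m].max())
cv2.imwrite('pics/s6.png',im[140:300,130:360][...,::-1].repeat(3,0).repeat(3,1))"
```

```text
twist/row [0.05 0.54 0.38] total mm 139.0
[0.31, -0.74, 3.39]
[0.27, -0.74, 3.4]
[0.24, -0.74, 3.4]
[0.2, -0.74, 3.4]
34.34794161348081
417 [537.51443608 133.23218991  40.07103699] [16.57737891 40.07103699 61.44828637 67.20764159] -75.95176624064736 74.76578248427873 -55.99265151452979 55.98458206298806
```

View pics/s6.png

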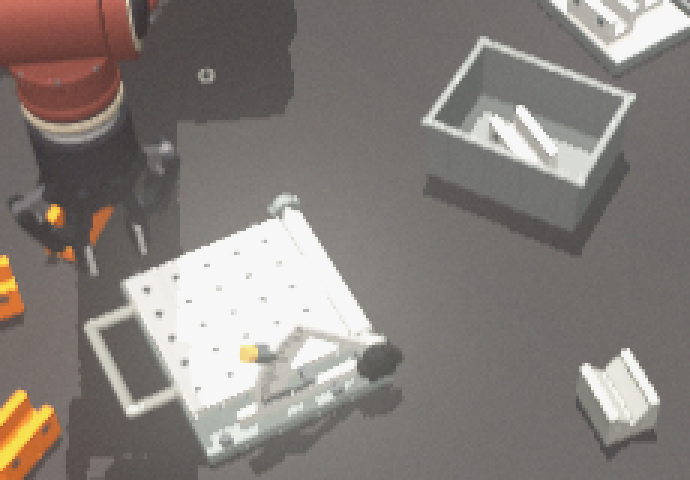

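The bracket lies upright in the reject box (crop (525,140)) and nothing else has moved. Next: the handle.

step_arm(
  steps=[
    {"offset":[0.3,-0.75,3.4],"twist":[0,0.5,0.4],"gripper":0.68},
    {"offset":[0.3,-0.75,3.4],"twist":[0,0.5,0.4],"gripper":0.68},
    {"offset":[0.25,-0.74,3.0],"twist":[0,0.5,0.4],"gripper":0.68},
    {"offset":[0.2,-0.5,2.0],"twist":[0,0.5,0.3],"gripper":0.68},
    {"offset":[0,0,0],"twist":[0,0,0],"gripper":0.68},
  ],
)

```text
t: 9.32
tcp_pos: [453.5, -327.4, 110.9]
tool_rot: [0.005, 0.176, 0.984, 0.001]
force: [0.0, -0.5, -0.2]
opening: 27.1
```

```bash
python3 -c "
from h import *
rows(np.array([449.2,-333.6,49]),down(69.3),4)
s=monitor.read_state();print(s['opening'],s['tcp_pos'])"
```

```text
twist/row [0.04 0.14 0.09] total mm 62.0
[0.06, -0.19, 1.55]
[0.06, -0.19, 1.55]
[0.05, -0.19, 1.55]
[0.05, -0.18, 1.55]
27.103205750675944 [ 453.52411828 -327.40027407  110.92991235]
```

step_arm(
  steps=[
    {"offset":[0.2,-0.7,0.5],"twist":[0,0.5,0.3],"gripper":0.68},
    {"offset":[0,0,0],"twist":[0,0,0],"gripper":0.68},
  ],
)

```text
t: 9.57
tcp_pos: [450.5, -334.0, 108.2]
tool_rot: [0.002, 0.179, 0.984, 0.0]
force: [-0.4, 0.1, 0.9]
opening: 27.5
```

```bash
python3 -c "
from h import *
rows(np.array([449.2,-333.6,49]),down(69.3),4)
im,d=snap('top'); o=[proj('top',[[449.2,-333.6,46]])]; print(o)
cv2.imwrite('pics/t7.png',im[190:320,350:500][...,::-1].repeat(4,0).repeat(4,1))"
```

```text
twist/row [0.02 0.06 0.03] total mm 59.0
[0.04, -0.0, 1.48]
[0.04, -0.0, 1.48]
[0.04, -0.0, 1.48]
[0.03, -0.0, 1.48]
[array([[418.80127842, 257.93988634]])]
```

View pics/t7.png

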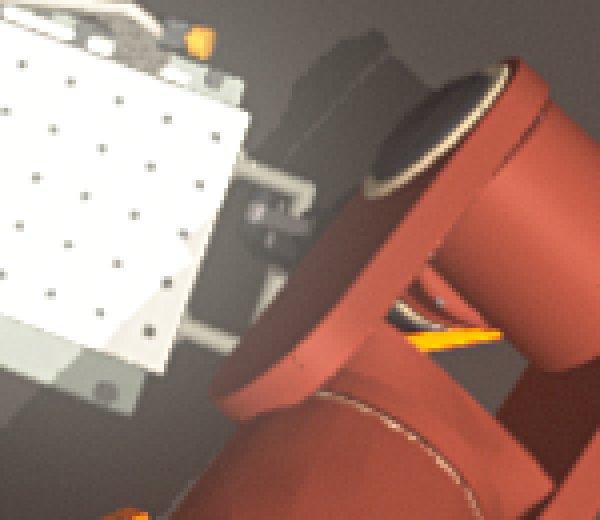

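The gripper stands over the bar near (275,235) in the crop, its inner finger in the gap between the bar and the plate. Next: descend.

step_arm(
  steps=[
    {"offset":[0.1,0,1.5],"twist":[0,0,0],"gripper":0.68},
    {"offset":[0,0,1.5],"twist":[0,0,0],"gripper":0.68},
    {"offset":[0,0,1.4],"twist":[0,0,0],"gripper":0.68},
  ],
)

```text
t: 10.0
tcp_pos: [451.3, -334.8, 64.3]
tool_rot: [0.005, 0.179, 0.984, -0.001]
force: [-0.0, -0.3, -0.8]
opening: 27.4
```

step_arm(
  steps=[
    {"offset":[0,0,1.2],"twist":[0,0,0],"gripper":0.68},
    {"offset":[0,0,0],"twist":[0,0,0],"gripper":0.68},
  ],
)

```text
t: 10.25
tcp_pos: [450.0, -333.5, 48.6]
tool_rot: [0.003, 0.179, 0.984, 0.0]
force: [0.4, -0.1, 0.1]
opening: 27.1
```

step_arm(
  steps=[
    {"offset":[0,0,0],"twist":[0,0,0],"gripper":1},
    {"offset":[0,0,0],"twist":[0,0,0],"gripper":1},
    {"offset":[0,0,0],"twist":[0,0,0],"gripper":1},
    {"offset":[0,0,0],"twist":[0,0,0],"gripper":1},
  ],
)

```text
t: 10.75
tcp_pos: [451.1, -331.5, 49.1]
tool_rot: [0.003, 0.179, 0.984, 0.003]
force: [-0.1, 0.2, -1.7]
opening: 9.8
```

```bash
python3 -c "
from h import *
print(monitor.read_state()); p,R=pose(); print(R.as_matrix().round(3))"
```

```text
{'t': 10.75, 'qpos': array([-0.77066894,  0.11523124,  1.912584  ,  0.00957339,  1.11217474,
       -1.98593894]), 'joint_vel': array([-0.00316614, -0.00163547,  0.00170989,  0.00095463, -0.0002239 ,
       -0.00135815]), 'joint_efforts': array([-3.49203050e-01, -3.75251591e+01, -3.23731399e+01, -1.13267368e-01,
       -2.83543597e-02,  6.54340046e-02]), 'tcp_pos': array([ 451.06646711, -331.46720841,   49.06996241]), 'tool_rot': array([0.00306378, 0.17890869, 0.98385599, 0.00311312]), 'force': array([-0.08956704,  0.18678845, -1.73548217]), 'torque': array([ 0.12769257, -0.11317876,  0.07343254]), 'opening': 9.795563780851916}
[[-0.936  0.352  0.007]
 [ 0.352  0.936  0.005]
 [-0.005  0.007 -1.   ]]
```

step_arm(
  steps=[
    {"offset":[0,0,-0.75],"twist":[2,0,0],"gripper":1},
    {"offset":[0,0.05,-1.5],"twist":[4,0,0],"gripper":1},
    {"offset":[0,0.05,-1.5],"twist":[4,0,0],"gripper":1},
  ],
)

```text
t: 11.12
tcp_pos: [452.4, -327.8, 87.1]
tool_rot: [-0.012, 0.18, 0.98, -0.085]
force: [1.7, 2.3, -3.7]
opening: 9.9
```

```bash
cat > ang.py <<'E'
from h import *
u=np.load('unit.npy'); c,s=np.cos(u[2]),np.sin(u[2]); 
def st():
    S=monitor.read_state(); p,R=pose(); g=p+R.apply([0,0,3]); e=g[:2]-u[:2]
    L=np.array([e@[c,s],e@[-s,c],g[2]-46]); M=R.as_matrix()
    tilt=np.degrees(np.arctan2(-M[2,1],M[2,2]*-1))
    print('local',L.round(1),'r',np.hypot(L[1],L[2]).round(1),'ang',np.degrees(np.arctan2(L[2],-L[1])).round(2),'tooltilt',tilt.round(2),'F',S['force'].round(1),'T',S['torque'].round(2),'q',S['qpos'].round(2),'op',S['opening'].round(1),'t',S['t'])
if __name__=='__main__': st()
E
python3 ang.py
```

```text
Traceback (most recent call last):
  File "ang.py", line 8, in <module>
    if __name__=='__main__': st()
                             ~~^^
  File "ang.py", line 7, in st
    print('local',L.round(1),'r',np.hypot(L[1],L[2]).round(1),'ang',np.degrees(np.arctan2(L[2],-L[1])).round(2),'tooltilt',tilt.round(2),'F',S['force'].round(1),'T',S['torque'].round(2),'q',S['qpos'].round(2),'op',S['opening'].round(1),'t',S['t'])
                                                                                                                                                                                                                      ^^^^^^^^^^^^^^^^^^
AttributeError: 'float' object has no attribute 'round'
```

```bash
sed -i "s/S\['opening'\].round(1)/S['opening']/" ang.py; python3 ang.py
```

```text
local [   1.  -208.9   38.1] r 212.4 ang 10.35 tooltilt 9.8 F [ 1.7  2.3 -3.7] T [ 0.66 -0.36  0.12] q [-0.69  0.04  1.93 -0.18  1.12 -1.82] op 9.93828646761393 t 11.125
```

step_arm(
  steps=[
    {"offset":[0,0.05,-1.5],"twist":[4,0,0],"gripper":1},
    {"offset":[0,0.05,-1.5],"twist":[4,0,0],"gripper":1},
    {"offset":[0,0.05,-1.5],"twist":[4,0,0],"gripper":1},
  ],
)

```text
t: 11.5
tcp_pos: [457.3, -314.4, 132.8]
tool_rot: [-0.03, 0.177, 0.965, -0.19]
force: [2.2, 2.7, -4.3]
opening: 10.0
```

```bash
python3 ang.py
```

```text
local [   0.8 -195.3   84. ] r 212.6 ang 23.27 tooltilt 22.23 F [ 2.2  2.7 -4.3] T [ 0.85 -0.39  0.26] q [-0.56 -0.02  1.93 -0.41  1.17 -1.62] op 10.019954791651202 t 11.5
```

step_arm(
  steps=[
    {"offset":[0,0.05,-1.3],"twist":[4,0,0],"gripper":1},
    {"offset":[0,0.05,-1.0],"twist":[3,0,0],"gripper":1},
    {"offset":[0,0,0],"twist":[0,0,0],"gripper":1},
  ],
)

```text
t: 11.88
tcp_pos: [461.5, -303.0, 156.1]
tool_rot: [-0.04, 0.174, 0.951, -0.253]
force: [-1.3, -1.3, -1.6]
opening: 9.9
```

```bash
python3 ang.py; python3 - <<'E'
from h import *
for n in('scene','top'):
    im,d=snap(n)
    c=np.array([525+.935*97+.354*-70,-132-.354*97-.935*70,110.]); px=proj(n,c)[0]; print(n,px)
    x,y=int(px[0]),int(px[1]); cr=im[y-38:y+38,x-38:x+38][...,::-1]
    r=cv2.resize(cr,(380,380),interpolation=cv2.INTER_CUBIC); out=r if n=='scene' else np.hstack([out,r])
cv2.imwrite('pics/p8.png',out)
E
```

```text
local [   0.7 -183.5  107.5] r 212.7 ang 30.37 tooltilt 29.64 F [-1.3 -1.3 -1.6] T [0.34 0.13 0.06] q [-0.49 -0.04  1.93 -0.55  1.22 -1.51] op 9.92284290125937 t 11.875
scene [227.98301707 254.60616515]
top [379.99847569 191.59702637]
```

View pics/p8.png

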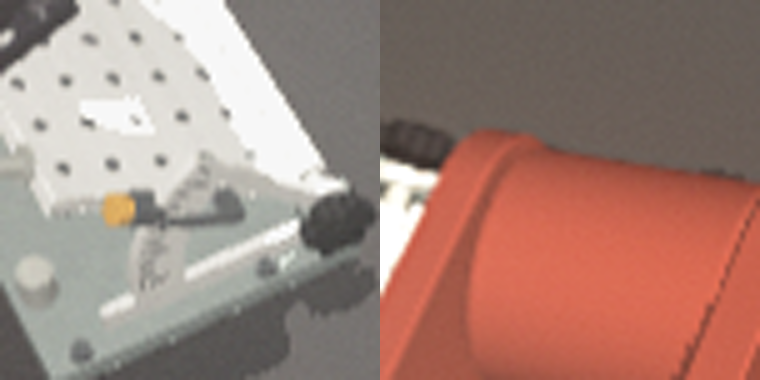

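```bash
cat > ov.py <<'E'
from h import *
import sys
u=np.load('unit.npy');c,s=np.cos(u[2]),np.sin(u[2])
def P(x,r,a):
    a=np.radians(a); y=-r*np.cos(a); return np.array([u[0]+x*c-y*s,u[1]+x*s+y*c,46+r*np.sin(a)])
def L(W):
    e=W[:,:2]-u[:2]; return np.c_[e@[c,s],e@[-s,c],W[:,2]-46]
def brass(im,win):
    x0,x1,y0,y1=win; q=im[y0:y1,x0:x1].astype(int); m=((q[...,0]-q[...,2])>70); v,w=np.nonzero(m); print('brass n',m.sum()); return np.array([w.mean()+x0,v.mean()+y0])
def ray(n,px):
    m=camera_model(n);E=np.array(m['extrinsics']);p=cv2.undistortPoints(np.array(px,float).reshape(1,1,2),np.array(m['K'],float),np.array(m['dist'],float)).ravel()
    return E[:3,3],E[:3,:3]@[p[0],-p[1],-1]
if __name__=='__main__':
    im,d=load('scene'); t=cv2.imread('pics/top0.png')[...,::-1]
    bs=brass(im,(205,225,245,270)); bt=brass(t,(390,410,190,212)); print(bs,bt)
    (o1,d1),(o2,d2)=ray('scene',bs),ray('top',bt); k=np.linalg.lstsq(np.c_[d1,-d2],o2-o1,rcond=None)[0]
    a,b=o1+k[0]*d1,o2+k[1]*d2; X=L(((a+b)/2)[None])[0]; print('gap',np.linalg.norm(a-b),'brass local',X,'r',np.hypot(*X[1:]),'ang',np.degrees(np.arctan2(X[2],-X[1])))
    # plate tilt from depth
    v,w=np.mgrid[205:262,185:260]; Q=L(world('scene',d,w.ravel(),v.ravel())); A=np.degrees(np.arctan2(Q[:,2],-Q[:,1])); R=np.hypot(Q[:,1],Q[:,2])
    m=(np.abs(Q[:,0])<75)&(R>40)&(R<165)&(A>24)&(A<42); q=Q[m]
    for _ in range(3):
        cf=np.polyfit(-q[:,1],q[:,2],1); q=q[np.abs(q[:,2]-np.polyval(cf,-q[:,1]))<4]
    print('plate tilt',np.degrees(np.arctan(cf[0])),len(q),'offset',cf[1])
    k=9; out=[]
    for n,I,(x0,y0) in(('scene',im,(205,240)),('top',t,(372,182))):
        C=np.ascontiguousarray(cv2.resize(I[y0:y0+42,x0:x0+42],None,fx=k,fy=k,interpolation=cv2.INTER_CUBIC)[...,::-1])
        for a in range(24,44,4):
            for r,col in((110,(0,0,255)),(120,(0,255,0))):
                p=((proj(n,P(97,r,a))[0]-[x0,y0]+.5)*k).astype(int); cv2.circle(C,tuple(map(int,p)),2,col,-1)
                if r==110 and a in(28,36): cv2.putText(C,str(a),tuple(map(int,p+[4,0])),0,.4,(0,0,255))
        out.append(C)
    cv2.imwrite(sys.argv[1],np.hstack(out))
E
python3 ov.py pics/o9.png
```

```text
brass n 32
brass n 49
[212.21875 257.375  ] [399.65306122 200.06122449]
gap 3.4956786956854176 brass local [  92.06262947 -112.62539534   75.71449653] r 135.70985468824577 ang 33.911694281745184
plate tilt 30.024548990196475 1155 offset 9.359734906012235
```

View pics/o9.png

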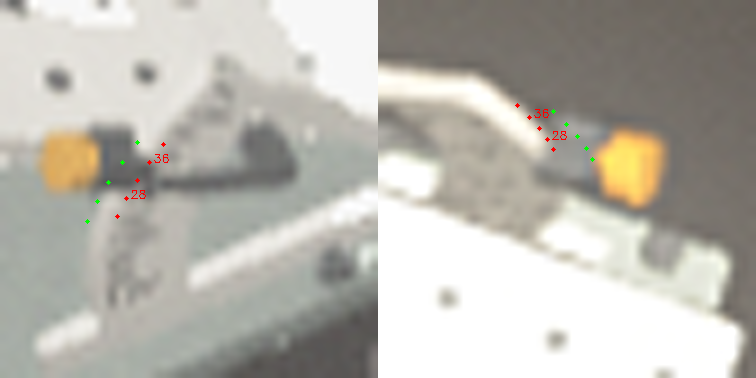

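step_arm(
  steps=[
    {"offset":[0,0.02,-0.7],"twist":[1.9,0,0],"gripper":1},
    {"offset":[0,0.02,-0.65],"twist":[1.8,0,0],"gripper":1},
    {"offset":[0,0,0],"twist":[0,0,0],"gripper":1},
    {"offset":[0,0,0],"twist":[0,0,0],"gripper":1},
  ],
)

```text
t: 12.48
tcp_pos: [463.9, -296.5, 167.0]
tool_rot: [-0.045, 0.174, 0.942, -0.284]
force: [0.3, -0.9, -2.1]
opening: 9.7
```

```bash
python3 ang.py; python3 -c "
from h import *
for n in('scene',): snap(n)"; python3 ov.py pics/o10.png; python3 - <<'E'
from ov import *
acc=np.mean([get_image('scene')[0].astype(float) for _ in range(4)],0).astype(np.uint8)
cv2.imwrite('pics/p10.png',cv2.resize(acc[243:273,203:243],None,fx=19,fy=19,interpolation=cv2.INTER_CUBIC)[...,::-1])
E
```

```text
local [   0.6 -176.7  118.5] r 212.8 ang 33.84 tooltilt 33.36 F [ 0.3 -0.9 -2.1] T [ 0.56 -0.11  0.2 ] q [-0.45 -0.04  1.93 -0.61  1.25 -1.45] op 9.667880254090027 t 12.475
brass n 32
brass n 49
[212.21875 257.375  ] [399.65306122 200.06122449]
gap 3.4956786956854176 brass local [  92.06262947 -112.62539534   75.71449653] r 135.70985468824577 ang 33.911694281745184
plate tilt 33.7116853353687 949 offset 9.340744414833747
```

View pics/p10.png

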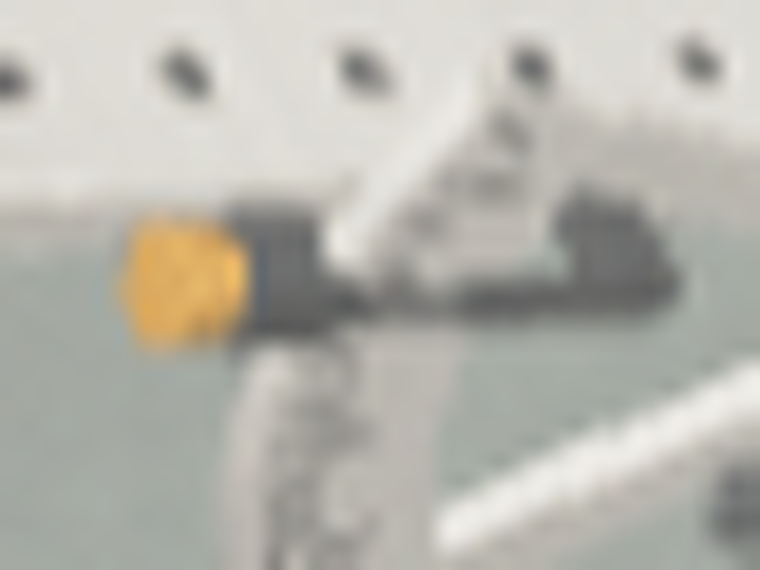

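In this averaged crop, the pointer (from (640,290) to about (400,300)) runs straight into the clip's point at about (365,303). Three estimates also agree:
- Brass screw triangulated at 33.9°.
- Plate tilt from depth at 33.7°.
- Arm angle at 33.8°.

I'll hold, check that it is steady and hand in.

step_arm(
  steps=[
    {"offset":[0,0,0],"twist":[0,0,0],"gripper":1},
    {"offset":[0,0,0],"twist":[0,0,0],"gripper":1},
  ],
)

```text
t: 12.98
tcp_pos: [463.8, -296.6, 166.8]
tool_rot: [-0.045, 0.174, 0.942, -0.283]
force: [0.7, 0.1, -3.4]
opening: 9.9
```

```bash
python3 ang.py; python3 - <<'E'
from h import *
get_image('scene');im,d=get_image('scene');s=monitor.read_state();print(abs(s['joint_vel']).max(),s['tcp_pos'])
ref=cv2.imread('pics/scene0.png')[...,::-1].astype(int)
for n,(x0,x1,y0,y1) in dict(tray=(305,365,118,162),vblock=(320,352,255,292),boxrim=(270,345,150,215)).items():
    D=abs(im[y0:y1,x0:x1].astype(int)-ref[y0:y1,x0:x1]).mean(2); print(n,D.mean().round(1),(D>40).sum())
E
python3 ang.py
```

```text
local [   0.6 -176.9  118.3] r 212.8 ang 33.78 tooltilt 33.32 F [ 0.7  0.1 -3.4] T [ 0.64 -0.16  0.15] q [-0.45 -0.04  1.93 -0.61  1.25 -1.45] op 9.867615363608126 t 12.975
0.002287483398209783 [ 463.79169592 -296.62407239  166.80458707]
tray 1.4 0
vblock 1.4 0
boxrim 4.8 105
local [   0.6 -176.9  118.3] r 212.8 ang 33.78 tooltilt 33.32 F [ 0.8  0.4 -2.2] T [ 0.62 -0.17  0.17] q [-0.45 -0.04  1.93 -0.61  1.25 -1.45] op 9.80052770569474 t 13.075
```

```bash
python3 -c "
from plant import order
print(order.close_job())"
```

```text
the job is handed in; nothing more can be done
None
```

I put the failed bracket in the deep reject box while the plate was still flat. I then gripped the bow handle, swung the plate up to the index clip, and handed the job in at about 13 s still holding it there. The hand-in gave no verdict.

**Index angle:** the clip triangulates to about 33.9°, the plate's tilt from camera depth was 33.7°, and the arm's position gives 33.8°. In the last close picture the pointer ran straight into the clip's point. I put the remaining error at about 1°, against the 3° allowed.

**Holding:** the arm was still, with joint speeds around 0.002 rad/s. The gripper was closed on the bar within 1 mm of its middle along its length and carried roughly 2–3 N.

**Other parts:** the bracket was seen standing upright in the box after I let go, before the swing. Around the tray and the V-block, the last picture matches the first. The box area differs, which I put down to the bracket now being in it.

**What disagreed:**
- The two cameras' sight lines to the brass screw missed each other by 3.5 mm.
- The handle radius came out at 213 mm instead of the stated 215 mm.
- The gripper's opening read 1–2 mm under the true sizes (38.7 mm for the 40 mm bracket and 9.8 mm for the 12 mm bar).
- The top camera's view of the pointer was blocked by the arm, so the pointer check rests on the scene camera alone.

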